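Seat the plug tray, level its stand and hold the spirit level down

TASK

Press the black plug tray fully home in its grey carrier, then set the spirit level lengthwise on the rubber pad of the tilting deck and let go of it. Turn the winged levelling foot until the bubble stays midway between the two lines, leave the wing, then press the level down on the pad from above with a firm push (about 10 N) and finish while still pressing it, with the bubble still centred. Leave the other things on the bench where they are.

Things in the scene. Friction and masses are not known exactly. Their poses are not given: they have to be found in the camera images.
- stand: levelling stand on the bench, fixed: base plate 240 x 420 mm; on it an aluminium deck (260 mm along the stand's x, 340 mm along its y, top 60 mm above the bench) that rocks about a pivot running along the stand's x axis, 40 mm above the bench. Origin: on the bench under the pivot's middle; x points away from the robot, y to the winged foot's end. The deck carries the plug tray (far half), the rubber pad (near strip) and, on an ear at its +y end, the winged foot
- pad (a point): centre of the top of the black rubber pad on the deck's near strip, flush with the deck, 56 mm (x) by 220 mm (y). Axes turn with the deck: y along the pad towards the foot's end, z out of the deck. The carrier (30 mm high) begins 61 mm from the pad's centre line, on +x, and the tray's lip 57 mm from it
- tray_top (a point): centre of the top face of the black plug tray (lip 160 mm along the deck's x, 270 mm along its y, a flat grid of cells). The tray stands up to 10 mm proud of its carrier and slides straight down; then its lip rests on the carrier's rim, its top 36 mm above the deck
- tray (a joint): how far the plug tray has been pushed in (m): 0 fully proud, 0.010 fully home. It moves at about 6 N (push 10 to 15 N) and stays where it is left
- wing (a point): middle of the wing head of the levelling foot (black bar 54 long x 14 thick x 28 mm high, on a 12 mm stem, its underside 18 mm above the deck); on the foot's vertical axis, half-way up the bar; x runs along the bar. It turns at about 0.1 N m and stays. At the start the foot's end of the deck is low: turning clockwise seen from above raises it, tilting the deck 0.03 rad and lifting the wing about 6 mm per radian turned. It needs 0.6 to 1.4 rad
- level_mid (a point): centre (half-way up) of the spirit level, a loose aluminium bar 160 long (its x) x 24 wide x 36 mm high, 0.18 to 0.35 kg, at first lying upright on the bench; vial in the middle of its top, the flat ends of the top beyond 30 mm from the middle can be pressed
- bubble (a joint): position of the pale bubble in the vial along the level's own x (m), 0 midway between the two dark lines, at most 0.014 either way. It goes to the higher end, 7 mm for each radian turned of the foot, and settles in about 1 s. Clear of both lines within about 2.5 mm of 0
- pots: bystander, to be left alone: two nested terracotta pots, 80 mm wide, 94 mm high; origin under it
- scoop_box: bystander, to be left alone: open white plastic box 110 x 150 x 40 mm; origin under it
- labels: bystander, to be left alone: bundle of white plant labels 100 x 22 x 14 mm; origin under it
- sprayer: bystander, to be left alone: capped bottle 68 mm wide, 170 mm high; origin under it
- dibber: bystander, to be left alone: dibbing tool with a wooden handle, 170 mm long, lying; origin under it
- seed_jar: bystander, to be left alone: small jar 52 mm wide, 65 mm high; origin under it

How it is judged:
On the way, in this order (a step that is already met when the one before it is completed fails the run):
1. the plug tray is pressed home (value of joint tray above 0.008 m), for 0.2 s.
2. the level lies lengthwise on the pad, released (value of joint tray above 0.008 m and contact force between level and the arm below 0.1 N and x of level_mid in the frame of pad between -0.02 and 0.02 m and y of level_mid in the frame of pad between -0.035 and 0.035 m and z of level_mid in the frame of pad below 0.021 m and angle between the x axis of level_mid and the y axis of pad, either way round below 0.17 rad and angle between the z axis of level_mid and the z axis of pad, either way round below 0.02 rad and contact force between level and stand above 0.5 N), for 0.3 s.
3. the foot is turned until the bubble rests between the lines, level untouched (all of step 2 and value of joint bubble between -0.0025 and 0.0025 m and angle between pad's own z axis and vertical below 0.015 rad), for 0.5 s.
At the end, for the whole second after the job is handed in: Still pressing: fingers push the level over 3 N, it bears on the deck over 6 N; bubble within 2.5 mm of middle, deck within 0.015 rad of level; level flat on the pad, along it within 0.17 rad, within 20 mm across and 35 mm along of its centre; tray in over 8 mm; wing let go (value of joint tray above 0.008 m and x of level_mid in the frame of pad between -0.02 and 0.02 m and y of level_mid in the frame of pad between -0.035 and 0.035 m and z of level_mid in the frame of pad below 0.021 m and angle between the x axis of level_mid and the y axis of pad, either way round below 0.17 rad and angle between the z axis of level_mid and the z axis of pad, either way round below 0.02 rad and contact force between level and stand above 0.5 N and value of joint bubble between -0.0025 and 0.0025 m and angle between pad's own z axis and vertical below 0.015 rad and contact force between level and the fingers above 3 N and contact force between level and stand above 6 N and contact force between foot and the arm below 0.1 N); the arm keeps its last pose, push and grip.
It fails at once if a bystander is pushed more than 40 mm from its place (distance of any of pots, scoop_box, labels, sprayer, dibber, seed_jar from where it was at the start of the episode above 0.04 m).
It also fails if it takes over 72 s, if anything falls off the work surface, if the arm or the gripper's body presses on something with over 40 N, if the wrist force passes 120 N, or if a joint passes its speed limit or range.

ROBOT

A 7-joint arm with a two-finger parallel gripper is mounted at the origin on the work surface. World frame = base frame: x ahead of the robot, y to its left, z up, the work surface at z = 0. Lengths are in m, angles in rad, forces in N, time in s.
With the tool pointing down it reaches from about 0.4 to 0.925 m from the base axis. Payload 4.1 kg.
Tool frame: the origin (TCP) lies at the very end of the fingers, on their centre line; the grasp point (between the pads) lies 19 mm behind it; z points along the fingers, y is the direction in which the jaws open and shut (so a half turn about z gives the same grasp; the last joint's range is limited). The gripper opens to 85 mm and grips with 20 to 120 N. Pads are 22 mm wide; open, the fingers measure 114 mm over their backs; the gripper's body (76 mm by 85 mm) begins 54 mm behind the grasp point. The pads swing forward as they close: fully open they stand 13 mm farther back than shut.
Start: joints at [1.121, 0.398, 0.045, 1.537, -0.019, 1.207, -0.051], TCP at [0.223, -0.61, 0.231] pointing down, gripper open.
Joint ranges: [-2.82, 2.82], [-0.49, 2.23], [-1.37, 1.46], [0, 2.46], [-1.36, 4.5], [0.23, 2], [-2.94, 2.94]. Speed limits (rad/s): [2.57, 2.57, 3.14, 3.14, 3.14, 3.14, 3.14].

INTERFACE

Orientations are given as a unit quaternion [w, x, y, z].
In Python, from rig import robot gives the robot as it stands.
- The arm moves only by the shell command python3 -m crank 'ROWS' [FORCE]. ROWS is a JSON object of lists of equal length, an entry for each row: "fingers": the gripper command: -1 is fully open, 1 is shut, values between are in proportion; "offset": the shift along the tool's x, y, z in mm, a list of three; "roll": the turn about the tool's z in rad. A call has 1 to 10 rows; each row is the pose to reach, as a shift and turn from the pose commanded when the call began, along the tool's axes at that moment; what a row does not reach only later rows make up. A row lasts 1/8 s, in which the tool goes at most 62.5 mm and 10.7 degrees, less where a joint would pass 70% of its speed; a pose out of reach is approached as far as the arm can. A call with a gripper value outside its range is refused whole. The fingers move at their own pace and stop on an object; FORCE is the grip in N (left out, the last holds). Time passes only in rows, so rows that repeat a pose let the fingers close. It gives the time, the measured TCP pose, the force and the opening at its end, in the units of the state.
- robot.get_state(): the state, without advancing time (a new reading comes with each control period).
- robot.capture(name): name is "scene" or "top" or "wrist"; returns the picture (480x640x3 uint8, blue, green, red); there is no depth.
- robot.camera_info(name): a dict with "fx", "fy", "cx", "cy" (pixels), "origin" and "rotation" of the camera in the world. Camera axes: x right, y down, z forward; pixel columns grow to the right and rows downward; lengths in m; the calibration is good to about 2 mm. A picture is of the moment at which its call begins: read the wrist's pose just before it. camera_info takes no time and is no camera call; for the wrist camera it gives the pose at the moment of the call.
- robot.hand_in(): hands the job in, once; it reports no verdict.
The state is a dict: "time": time; "q": joint angles; "joint_velocities": joint speeds; "effort": joint torques, N m; "position": TCP position; "tool_rot": TCP orientation; "force": force on the tool from outside, world axes, zero at the start; "wrist_torque": the same for the moment, N m; "finger_gap": finger opening in m.
Only numpy, scipy, OpenCV 4.12 (cv2) and the standard library are available. Lean on these libraries where they do the work, as an engineer would, in place of code of your own. Each camera call takes 0.05 s, during which the arm holds its last target. There are 200 camera calls.

## Working session

There is one attempt and no reset: what is moved stays moved. The work goes in short steps, Python scripts to look and compute and a shell command to move; the robot and the scene stay as the last step left them, time stands still between calls to the robot, and variables do not carry over. Pictures are saved under pics/ and viewed, about 8 in all and at most 12, crops included, and the job is handed in when it is done.

```bash
ls; mkdir -p pics
python3 - <<'E'
from rig import robot
import cv2
print(robot.get_state())
for n in("scene","top"):
    cv2.imwrite(f"pics/{n}0.png",robot.capture(n)); c=robot.camera_info(n);print(n,c)
E
```

```text
pics
{'time': 0.0, 'q': array([ 1.12101199,  0.39922477,  0.04507174,  1.53790952, -0.01872018,
        1.20692883, -0.05064668]), 'joint_velocities': array([ 2.72378056e-05,  2.89015835e-04, -2.74043702e-04, -5.58682553e-04,
       -1.78426873e-03,  8.11328944e-04,  3.04541388e-05]), 'effort': array([-4.74299814e-04, -4.75122106e+01,  1.36424214e+00, -2.54222506e+01,
        1.15531229e-02,  9.44730680e-03,  1.95314527e-05]), 'position': array([ 0.22313841, -0.60979587,  0.23022994]), 'tool_rot': array([-9.94109745e-04,  9.84646953e-01,  1.74554657e-01, -2.46034480e-04]), 'force': array([ 0.50505199, -0.48723489, -0.66775739]), 'wrist_torque': array([0.03085449, 0.02109805, 0.01213542]), 'finger_gap': 0.08567531591924525}
scene {'fx': 433.0734260446656, 'fy': 433.0734260446656, 'cx': 320.9110493617239, 'cy': 234.98593180746562, 'origin': array([ 1.24488248, -0.26991834,  0.84236936]), 'rotation': array([-0.31838717,  0.75877205,  0.52015914, -0.22875546])}
top {'fx': 576.4540261733451, 'fy': 576.4540261733451, 'cx': 317.47575841515004, 'cy': 237.24350741320268, 'origin': array([ 0.25100614, -0.02589985,  1.37494902]), 'rotation': array([-0.06745709,  0.70713047, -0.70089868,  0.06447544])}
```

View pics/top0.png

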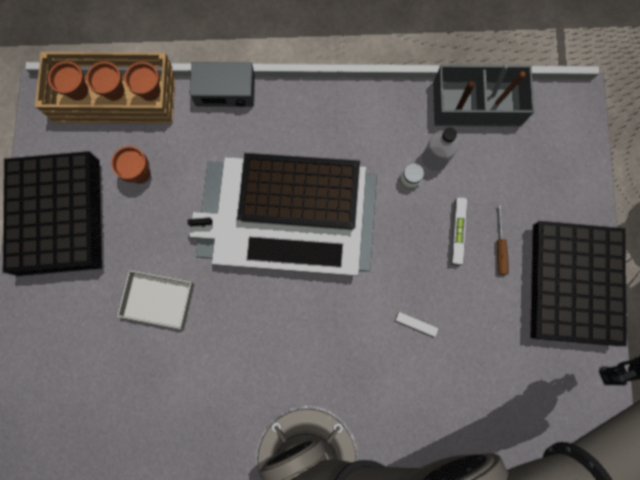

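View pics/scene0.png

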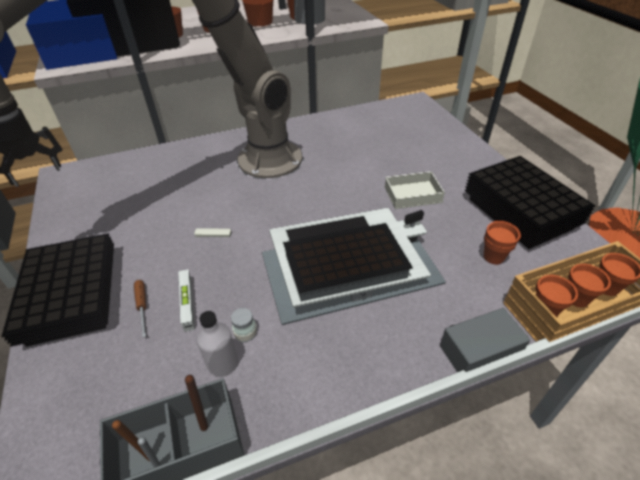

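Top view: tray centre ≈(300,190), pad ≈(295,252), wing ≈(200,222), and level ≈(459,231), with the dibber and the jar either side of the level. I'll refine these by segmentation.

```bash
cat > h.py <<'E'
import numpy as np, cv2
from rig import robot
from scipy.spatial.transform import Rotation as R
def rot(q): q=np.asarray(q); return R.from_quat([q[1],q[2],q[3],q[0]])
def ray(c,uv,z):
    d=rot(c["rotation"]).apply([(uv[0]-c["cx"])/c["fx"],(uv[1]-c["cy"])/c["fy"],1]); o=np.array(c["origin"])
    return o+d*(z-o[2])/d[2]
def proj(c,p):
    x=rot(c["rotation"]).inv().apply(np.asarray(p)-c["origin"]); return c["fx"]*x[0]/x[2]+c["cx"],c["fy"]*x[1]/x[2]+c["cy"]
def go(target,yaw_y=None):
    """offset in tool mm to reach world TCP; yaw_y: world direction (deg) wanted for jaw axis (mod 180)"""
    s=robot.get_state(); r=rot(s["tool_rot"]); off=r.inv().apply(np.array(target)-s["position"])*1000
    print("off",off.round(1),end=" ")
    if yaw_y is not None:
        w=r.inv().apply([np.cos(np.radians(yaw_y)),np.sin(np.radians(yaw_y)),0]); a=np.arctan2(-w[0],w[1])
        a=(a+np.pi/2)%np.pi-np.pi/2; print("roll",round(a,3),"q7",s["q"][6].round(2),end=" ")
    print("pos",s["position"].round(4),"F",s["force"].round(1),"t",round(s["time"],2))
def seg(mask,roi,nm,c,z):
    x0,y0,x1,y1=roi; m=np.zeros_like(mask); m[y0:y1,x0:x1]=mask[y0:y1,x0:x1]
    n,l,st,ce=cv2.connectedComponentsWithStats(m.astype(np.uint8)); i=1+st[1:,4].argmax()
    pts=np.argwhere(l==i)[:,::-1].astype(np.float32)
    b=cv2.boxPoints(cv2.minAreaRect(pts)); w=np.array([ray(c,p,z) for p in b])[:,:2]
    e=w-np.roll(w,-1,0); L=np.linalg.norm(e,axis=1); k=L.argmax(); a=np.degrees(np.arctan2(e[k][1],e[k][0]))%180
    print(nm,"area",st[i,4],"px",b.mean(0).round(1),"world",w.mean(0).round(4),"dims",L[:2].round(3),"longdir",a.round(2))
    return w.mean(0),a
E
python3 - <<'E'
from h import *
c=robot.camera_info("top"); im=cv2.imread("pics/top0.png"); g=im.max(2)
seg(g<45,(225,225,355,275),"pad",c,.058)
seg(g<75,(230,145,365,232),"tray",c,.104)
seg(g<60,(180,205,214,240),"wing",c,.095)
seg(g>150,(445,190,475,275),"level",c,.036)
seg(g>150,(210,150,370,280),"deck",c,.058)
go((.5,-.4,.3),90)
E
```

```text
pad area 1901 px [294.4 251.5] world [0.4661 0.0341] dims [0.049 0.213] longdir 86.09
tray area 8025 px [298.  190.6] world [0.6001 0.0261] dims [0.164 0.272] longdir 86.03
wing area 147 px [199.5 222. ] world [0.5259 0.2491] dims [0.052 0.014] longdir 90.48
level area 220 px [458.6 248.5] world [ 0.4802 -0.3514] dims [0.069 0.023] longdir 174.27
deck area 4989 px [286.  215.2] world [0.5542 0.0554] dims [0.259 0.362] longdir 86.08
off [ 332.  -102.   -69.5] roll 0.351 q7 -0.05 pos [ 0.2232 -0.6099  0.2304] F [ 0.1  0.4 -0.2] t 0.1
```

Run:
```python
from h import *
c=robot.camera_info("top")
a,b=ray(c,(461.5,199),.036),ray(c,(457.5,264),.036); print(a,b,(a+b)/2,np.linalg.norm(a-b),np.degrees(np.arctan2(*(a-b)[1::-1])))
for n,p in dict(sprayer=(448,140),jar=(413,177),dib0=(500,207),dib1=(504,272)).items(): print(n,ray(c,p,.05))
go((.599,.027,.16),85)
```

```text
[ 0.60014681 -0.36267912  0.036     ] [ 0.44316047 -0.3474857   0.036     ] [ 0.52165364 -0.35508241  0.036     ] 0.15771984510997558 -5.52797016959769
sprayer [ 0.74308618 -0.33205625  0.05      ]
jar [ 0.64963303 -0.2456034   0.05      ]
dib0 [ 0.57778373 -0.44921332  0.05      ]
dib1 [ 0.42343158 -0.45078912  0.05      ]
off [ 571.8 -468.7   71.1] roll 0.438 q7 -0.05 pos [ 0.2232 -0.6099  0.2304] F [ 0.1  0.4 -0.2] t 0.1
```

```bash
python3 -m crank '{"fingers":[1,1,1,1,1,1,1,1,1,1],"offset":[[572,-469,30],[572,-469,30],[572,-469,30],[572,-469,30],[572,-469,30],[572,-469,30],[572,-469,30],[572,-469,50],[572,-469,71],[572,-469,71]],"roll":[0.44,0.44,0.44,0.44,0.44,0.44,0.44,0.44,0.44,0.44]}' 40; python3 -c "
from h import *
go((.599,.027,.125),85)"
```

```text
time: 1.35
position: [0.5395, -0.0743, 0.1829]
tool_rot: [0.0, 0.999, -0.045, 0.0]
force: [-0.0, -0.6, 1.1]
finger_gap: -0.0003
off [  50.2 -106.2   57.9] roll -0.002 q7 -1.67 pos [ 0.5395 -0.0743  0.1829] F [-0.  -0.6  1.1] t 1.35
```

```bash
python3 -m crank '{"fingers":[1,1,1,1,1],"offset":[[50,-106,30],[50,-106,60],[50,-106,68],[50,-106,72],[50,-106,74]],"roll":[0,0,0,0,0]}'; python3 -c "
from h import *
go((.599,.027,.105),85)"
```

```text
time: 1.98
position: [0.5981, 0.023, 0.1097]
tool_rot: [0.001, 0.999, -0.046, 0.0]
force: [0.2, 0.4, -0.1]
finger_gap: 0.0001
off [ 0.5 -4.1  4.7] roll -0.005 q7 -1.9 pos [0.5981 0.023  0.1097] F [ 0.2  0.4 -0.1] t 1.98
```

```bash
python3 -m crank '{"fingers":[1,1,1,1,1,1,1,1],"offset":[[0,-3,2],[0,-3,4],[0,-3,6],[0,-3,7],[0,-3,8],[0,-3,9],[0,-3,10],[0,-3,11]],"roll":[0,0,0,0,0,0,0,0]}'
```

```text
time: 2.98
position: [0.5986, 0.0278, 0.0983]
tool_rot: [0.0, 0.999, -0.045, 0.0]
force: [-1.2, -2.1, 4.7]
finger_gap: 0.0001
```

```bash
python3 -m crank '{"fingers":[1,1,1],"offset":[[0,0,1],[0,0,2],[0,0,3]],"roll":[0,0,0]}'
```

```text
time: 3.35
position: [0.5986, 0.0277, 0.0966]
tool_rot: [0.001, 0.999, -0.045, 0.0]
force: [-5.3, -3.2, 17.1]
finger_gap: -0.0003
```

```bash
python3 -m crank '{"fingers":[1,1,1],"offset":[[0,0,1],[0,0,1],[0,0,1]],"roll":[0,0,0]}'; python3 -m crank '{"fingers":[1,1,0,0,0],"offset":[[0,0,-20],[0,0,-60],[0,0,-100],[0,0,-100],[0,0,-100]],"roll":[0,0,0,0,0]}';  python3 - <<'E'
from h import *
cv2.imwrite("pics/scene1.png",robot.capture("scene"));
go((.5215,-.355,.2),84.5)
E
```

```text
time: 3.72
position: [0.5986, 0.0277, 0.0966]
tool_rot: [0.001, 0.999, -0.045, 0.0]
force: [-5.6, -3.2, 18.2]
finger_gap: -0.0004
time: 4.35
position: [0.5977, 0.0289, 0.1931]
tool_rot: [-0.0, 0.999, -0.044, -0.001]
force: [0.4, -0.1, -1.5]
finger_gap: 0.0427
off [-41.6 388.8  -7.3] roll 0.007 q7 -1.88 pos [0.5974 0.0286 0.1926] F [-0.8 -1.3 -0.7] t 4.4
```

Tray is stiff at z = 0.0966 with 18 N, so it's home. Next is the level.

```bash
python3 -m crank '{"fingers":[-0.3,-0.3,-0.3,-0.3,-0.3,-0.3,-0.3,-0.3,-0.3],"offset":[[-42,389,-7],[-42,389,-7],[-42,389,-7],[-42,389,-7],[-42,389,-7],[-42,389,-7],[-42,389,20],[-42,389,20],[-42,389,20]],"roll":[0,0,0,0,0,0,0,0,0]}'
python3 - <<'E'
from h import *
c=robot.camera_info("wrist");im=robot.capture("wrist");cv2.imwrite("pics/wrist1.png",im);print(c)
for p in [(.6,-.3627,.036),(.4432,-.3475,.036)]: print(proj(c,p))
go((.5215,-.355,.06),84.5)
E
```

```text
time: 5.52
position: [0.5227, -0.3533, 0.1739]
tool_rot: [-0.001, 0.999, -0.043, -0.0]
force: [-0.1, 0.6, 0.3]
finger_gap: 0.0554
{'fx': 410.4413137895254, 'fy': 410.4413137895254, 'cx': 326.3982137482517, 'cy': 243.99592725455773, 'origin': array([ 0.59614627, -0.36067115,  0.31683659]), 'rotation': array([-0.09765888, -0.66878891,  0.7289511 ,  0.10869422])}
(np.float64(330.28323449871596), np.float64(113.61743268579193))
(np.float64(327.62095000898796), np.float64(330.17963291496983))
off [ -1.7   2.  114.6] roll 0.01 q7 -1.18 pos [ 0.5233 -0.3532  0.1746] F [-0.1  0.2  0.1] t 5.58
```

View pics/wrist1.png

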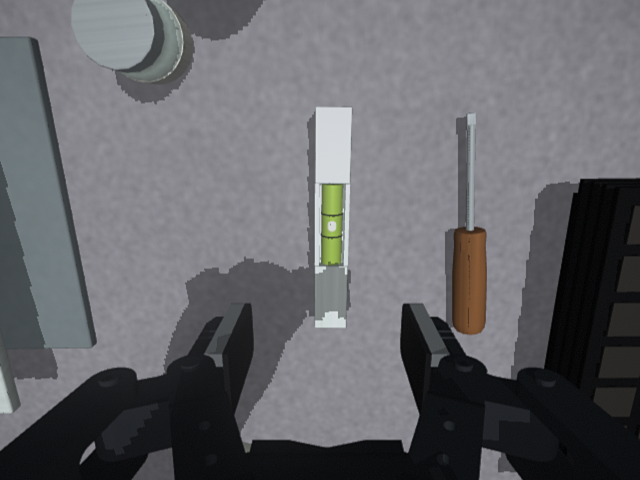

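Wrist view: level ends at (333.5,107) and (330,327), vial at (332,225); dibber and jar are clear of the fingers.

Run:
```python
from h import *
c=robot.camera_info("wrist")
a,b=ray(c,(333.5,107),.036),ray(c,(330,327),.036);m=(a+b)/2;d=np.degrees(np.arctan2(*(a-b)[1::-1]));print(a,b,m,np.linalg.norm(a-b),d)
go((m[0],m[1],.012),d+90)
```

```text
[ 0.6046327  -0.36516909  0.036     ] [ 0.44608767 -0.3496561   0.036     ] [ 0.52536019 -0.3574126   0.036     ] 0.15930216365847238 -5.588370219513709
off [  2.3   4.2 162.6] roll 0.012 q7 -1.18 pos [ 0.5233 -0.3532  0.1746] F [-0.1  0.2  0.1] t 5.58
```

```bash
python3 -m crank '{"fingers":[-0.3,-0.3,-0.3,-0.3,1,1,1,1,1],"offset":[[2,4,60],[2,4,120],[2,4,162],[2,4,162],[2,4,162],[2,4,162],[2,4,162],[2,4,162],[2,4,162]],"roll":[0.012,0.012,0.012,0.012,0.012,0.012,0.012,0.012,0.012]}' 40; python3 -m crank '{"fingers":[1,1,1,1],"offset":[[0,0,-20],[0,0,-80],[0,0,-130],[0,0,-130]],"roll":[0,0,0,0]}'
python3 - <<'E'
from h import *
print(robot.get_state()["finger_gap"])
cv2.imwrite("pics/wrist2.png",robot.capture("wrist"))
go((.466,.034,.18),-3.93)
E
```

```text
time: 6.7
position: [0.5262, -0.3602, 0.0155]
tool_rot: [0.001, 0.999, -0.05, 0.003]
force: [1.0, 1.4, 7.8]
finger_gap: 0.0231
time: 7.2
position: [0.5265, -0.362, 0.1489]
tool_rot: [0.003, 0.999, -0.051, 0.005]
force: [-0.4, 0.1, -2.5]
finger_gap: 0.023
0.02296053163831437
off [ -98.2 -386.7  -35.9] roll 1.538 q7 -1.19 pos [ 0.5245 -0.3608  0.1457] F [ 0.2  0.6 -3.9] t 7.25
```

View pics/wrist2.png

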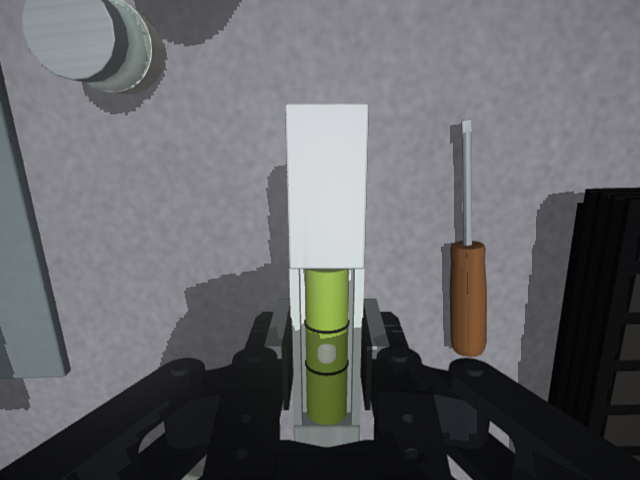

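Level is gripped at its middle, straight between the pads, vial centre at (326,353). Next I carry it over the pad, turning −1.6 so that joint 7 stays in range.

```bash
python3 -m crank '{"fingers":[1,1,1,1,1,1,1,1,1,1],"offset":[[0,0,-36],[-98,-387,-36],[-98,-387,-36],[-98,-387,-36],[-98,-387,-36],[-98,-387,-36],[-98,-387,-36],[-98,-387,-36],[-98,-387,-36],[-98,-387,-36]],"roll":[-1.6,-1.6,-1.6,-1.6,-1.6,-1.6,-1.6,-1.6,-1.6,-1.6]}'
python3 - <<'E'
from h import *
go((.466,.034,.095),-3.93)
cv2.imwrite("pics/wrist3.png",robot.capture("wrist"))
E
```

```text
time: 8.5
position: [0.4637, 0.035, 0.1771]
tool_rot: [-0.001, 0.732, 0.681, -0.001]
force: [1.1, -1.3, -2.5]
finger_gap: 0.0229
off [-0.8  2.6 82.1] roll -0.004 q7 -0.34 pos [0.4637 0.035  0.1771] F [ 1.1 -1.3 -2.5] t 8.5
```

View pics/wrist3.png

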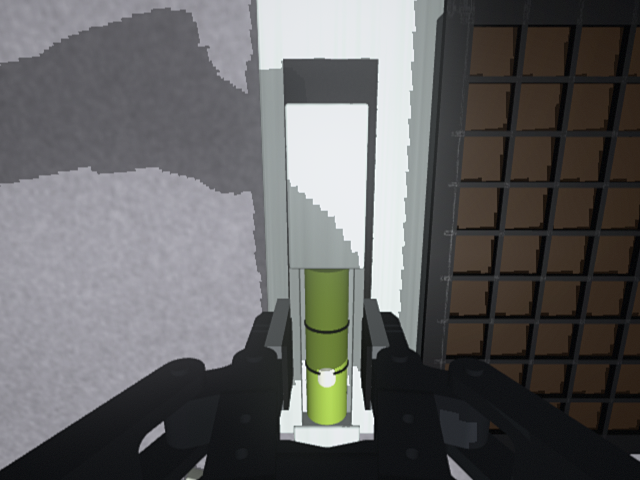

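Pad's foot end is visible at (283–378, 60) and the level lies parallel to it. I'll check the lateral position numerically.

Run:
```python
from h import *
c=robot.camera_info("wrist")
e=ray(c,(330.5,60),.057); u=np.array([np.cos(np.radians(86.07)),np.sin(np.radians(86.07)),0]); m=e-.11*u; print(e,m)
go((m[0],m[1],.085),-3.93)
```

```text
[0.47425281 0.14124172 0.057     ] [0.46671366 0.03150038 0.057     ]
off [-2.9  3.2 92.2] roll -0.006 q7 -0.34 pos [0.464  0.0347 0.1772] F [-0.2  0.  -2.7] t 8.55
```

```bash
python3 -m crank '{"fingers":[1,1,1,1,1,1,1,1,1],"offset":[[-2,2,60],[-2,2,90],[-2,2,94],[-2,2,96],[-2,2,98],[-2,2,99],[-2,2,100],[-2,2,101],[-2,2,101]],"roll":[0,0,0,0,0,0,0,0,0]}'
```

```text
time: 9.68
position: [0.4675, 0.0334, 0.0778]
tool_rot: [0.0, 0.732, 0.681, 0.0]
force: [-0.1, 0.3, 2.1]
finger_gap: 0.0232
```

```bash
python3 -m crank '{"fingers":[0.3,0,-0.1,-0.1,-0.1,-0.1,-0.1,-0.1,-0.1],"offset":[[0,0,0],[0,0,0],[0,0,0],[0,0,0],[0,0,-10],[0,0,-40],[0,0,-80],[0,0,-100],[0,0,-100]],"roll":[0,0,0,0,0,0,0,0,0]}'
python3 - <<'E'
from h import *
c=robot.camera_info("wrist");im=robot.capture("wrist");cv2.imwrite("pics/wrist4.png",im)
print({k:c[k] for k in("origin","rotation")})
go((.527,.249,.16),-2)
E
```

```text
time: 10.8
position: [0.4685, 0.0334, 0.1793]
tool_rot: [0.002, 0.732, 0.681, 0.002]
force: [-0.4, -0.4, -1.3]
finger_gap: 0.047
{'origin': array([0.47324639, 0.10593389, 0.32228673]), 'rotation': array([ 0.14525225,  0.98873941, -0.03587759, -0.0029947 ])}
off [219.6  43.9  17.9] roll -0.037 q7 -0.34 pos [0.4674 0.0331 0.1779] F [-0.2  0.1  0.4] t 10.85
```

View pics/wrist4.png

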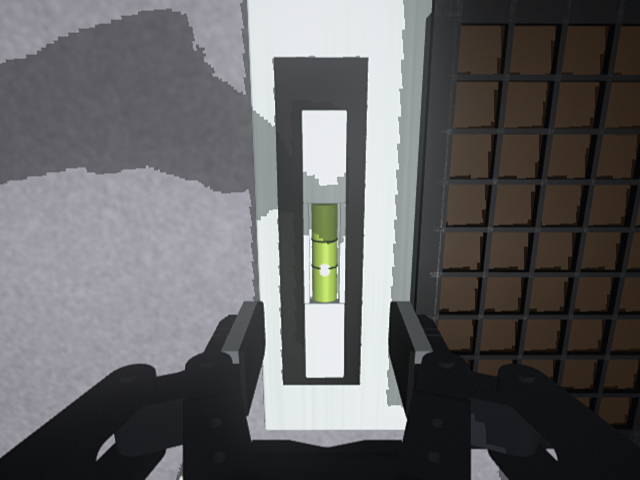

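Level lies centred on the pad. Bubble (324,270) is beyond the lower line, with lines at ≈241 and 267 and their middle at ≈254, so about 1.3 rad is needed. To the wing.

```bash
python3 -m crank '{"fingers":[-0.1,-0.1,-0.1,-0.1,-0.1],"offset":[[190,44,0],[190,44,0],[190,44,0],[190,44,10],[190,44,10]],"roll":[0,0,0,0,0]}'
python3 - <<'E'
from h import *
c=robot.camera_info("wrist");im=robot.capture("wrist");cv2.imwrite("pics/wrist5.png",im)
print(proj(c,(.526,.249,.095)))
go((.527,.249,.12),-2)
E
```

```text
time: 11.48
position: [0.523, 0.219, 0.1649]
tool_rot: [-0.001, 0.732, 0.682, -0.002]
force: [0.1, -1.5, -0.2]
finger_gap: 0.0472
(np.float64(328.37362575118243), np.float64(205.1048712246545))
off [31.4  1.3 45.5] roll -0.038 q7 -0.78 pos [0.5235 0.2179 0.1655] F [ 0.2 -0.6 -0. ] t 11.53
```

View pics/wrist5.png

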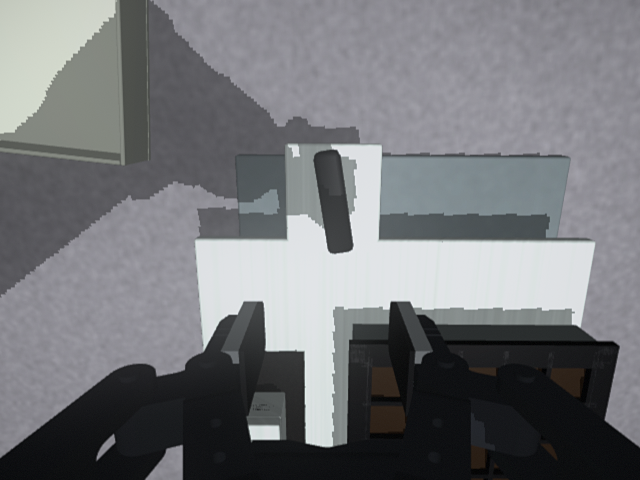

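Run:
```python
from h import *
c=robot.camera_info("wrist")
a,b=ray(c,(327,152),.098),ray(c,(340,250),.098);m=(a+b)/2;d=np.degrees(np.arctan2(*(a-b)[1::-1]));print(a,b,m,np.linalg.norm(a-b),d)
go((m[0],m[1],.074),d-90)
```

```text
[0.52796856 0.27526881 0.098     ] [0.53124377 0.22332383 0.098     ] [0.52960617 0.24929632 0.098     ] 0.052048127445343505 93.60780917192425
off [32.   4.1 91.4] roll -0.135 q7 -0.78 pos [0.5235 0.2179 0.1655] F [ 0.2 -0.6 -0. ] t 11.53
```

```bash
python3 -m crank '{"fingers":[-0.1,-0.1,-0.1,-0.1,1,1,1,1],"offset":[[32,4,30],[32,4,70],[32,4,90],[32,4,90],[32,4,90],[32,4,90],[32,4,90],[32,4,90]],"roll":[-0.135,-0.135,-0.135,-0.135,-0.135,-0.135,-0.135,-0.135]}' 40; python3 -c "
from h import *
go((.5296,.2493,.074),3.6)"
```

```text
time: 12.52
position: [0.5287, 0.251, 0.0789]
tool_rot: [-0.0, 0.684, 0.729, -0.002]
force: [-6.5, -2.8, 7.6]
finger_gap: 0.0134
off [-1.7  0.8  4.9] roll 0.001 q7 -0.78 pos [0.5287 0.251  0.0789] F [-6.5 -2.8  7.6] t 12.53
```

```bash
cat > bub.py <<'E'
from h import *
import sys
def bub(im,c,roi,z=.094):
    x0,y0,x1,y1=roi; p=im[y0:y1,x0:x1].astype(int)
    col=p.reshape(-1,3)
    # bubble: pale (blue high) inside green vial ; lines: dark rows in vial
    sat=p[:,:,0]
    r=sat.mean(1); g=p[:,:,1].mean(1)
    print("blue",list(r.round().astype(int))); print("green",list(g.round().astype(int)))
E
python3 - <<'E'
from bub import *
im=cv2.imread("pics/wrist4.png"); bub(im,None,(318,205,332,302))
E
```

```text
blue [np.int64(69), np.int64(76), np.int64(76), np.int64(76), np.int64(76), np.int64(76), np.int64(75), np.int64(75), np.int64(75), np.int64(75), np.int64(75), np.int64(74), np.int64(74), np.int64(74), np.int64(74), np.int64(74), np.int64(74), np.int64(73), np.int64(73), np.int64(73), np.int64(73), np.int64(73), np.int64(73), np.int64(73), np.int64(73), np.int64(72), np.int64(72), np.int64(72), np.int64(72), np.int64(73), np.int64(73), np.int64(73), np.int64(73), np.int64(77), np.int64(80), np.int64(72), np.int64(59), np.int64(65), np.int64(86), np.int64(100), np.int64(103), np.int64(102), np.int64(102), np.int64(102), np.int64(102), np.int64(102), np.int64(102), np.int64(102), np.int64(102), np.int64(102), np.int64(102), np.int64(102), np.int64(102), np.int64(102), np.int64(102), np.int64(102), np.int64(101), np.int64(100), np.int64(112), np.int64(152), np.int64(183), np.int64(194), np.int64(183), np.int64(162), np.int64(184), np.int64(200), np.int64(199), np.int64(196), np.int64(191), np.int64(180), np.int64(153), np.int64(116), np.int64(99), np.int64(100), np.int64(101), np.int64(
[... 1079 characters left out ...]
nt64(214), np.int64(213), np.int64(214), np.int64(213), np.int64(213), np.int64(213), np.int64(213), np.int64(213), np.int64(214), np.int64(218), np.int64(223), np.int64(222), np.int64(198), np.int64(169), np.int64(206), np.int64(228), np.int64(227), np.int64(225), np.int64(224), np.int64(222), np.int64(218), np.int64(214), np.int64(212), np.int64(213), np.int64(213), np.int64(213), np.int64(213), np.int64(213), np.int64(213), np.int64(213), np.int64(213), np.int64(213), np.int64(212), np.int64(213), np.int64(212), np.int64(213), np.int64(212), np.int64(212), np.int64(212), np.int64(213), np.int64(212), np.int64(212), np.int64(212), np.int64(212), np.int64(214), np.int64(215), np.int64(190)]
```

Lines at rows 241.3 and 267.9, bubble at 269.8, giving ≈9.1 mm, so turn 1.3 rad clockwise with about 8 mm of rise.

```bash
python3 -m crank '{"fingers":[1,1,1,1,1,1,1,1,1,1],"offset":[[0,0,-1],[0,0,-2],[0,0,-3],[0,0,-4],[0,0,-5],[0,0,-6],[0,0,-7],[0,0,-8],[0,0,-8],[0,0,-8]],"roll":[0.16,0.32,0.48,0.64,0.8,0.96,1.12,1.3,1.3,1.3]}'; python3 -c "
from h import *
s=robot.get_state();print(s['q'][6],s['wrist_torque'])
go((.4675,.0334,.18),3.6-74.5)"
```

```text
time: 13.78
position: [0.5295, 0.2486, 0.0867]
tool_rot: [0.002, 0.986, 0.166, -0.002]
force: [-5.8, -6.3, 6.7]
finger_gap: 0.0131
-1.9270463494267944 [-1.03564601  1.04296278  0.00758619]
off [-129.3  183.5  -92.1] roll -0.001 q7 -1.93 pos [0.5295 0.2486 0.0867] F [-5.8 -6.3  6.7] t 13.78
```

```bash
python3 -m crank '{"fingers":[0.5,0,0,0,0,0],"offset":[[0,0,0],[0,0,0],[0,0,-20],[0,0,-80],[0,0,-95],[0,0,-95]],"roll":[0,0,0,0,0,0]}'; python3 -c "
from h import *
go((.41,.0334,.18),86.07)"
```

```text
time: 14.52
position: [0.5317, 0.2519, 0.1817]
tool_rot: [-0.0, 0.986, 0.166, 0.002]
force: [-0.5, -0.2, -0.1]
finger_gap: 0.0424
off [-186.6  166.5    1. ] roll 0.403 q7 -1.88 pos [0.5317 0.2519 0.1817] F [-0.5 -0.2 -0.1] t 14.53
```

```bash
python3 -m crank '{"fingers":[-1,-1,-1,-1,-1,-1,-1,-1,-1,-1],"offset":[[-187,167,0],[-187,167,0],[-187,167,0],[-187,167,0],[-187,167,0],[-187,167,0],[-187,167,0],[-187,167,0],[-187,167,0],[-187,167,0]],"roll":[0.4,0.4,0.4,0.4,0.4,0.4,0.4,0.4,0.4,0.4]}'
python3 - <<'E'
from h import *
c=robot.camera_info("wrist");im=robot.capture("wrist");cv2.imwrite("pics/wrist6.png",im)
print(proj(c,(.467,.033,.096)))
go((.467,.033,.12),86.07)
E
```

```text
time: 15.78
position: [0.409, 0.0324, 0.1802]
tool_rot: [0.0, 0.999, -0.033, -0.0]
force: [-0.2, -0.3, 0.1]
finger_gap: 0.0853
(np.float64(317.2676376914639), np.float64(150.889831059594))
off [57.8 -4.5 60.3] roll 0.003 q7 -1.83 pos [0.409  0.0323 0.1803] F [ 0.4 -0.2  0.3] t 15.82
```

View pics/wrist6.png

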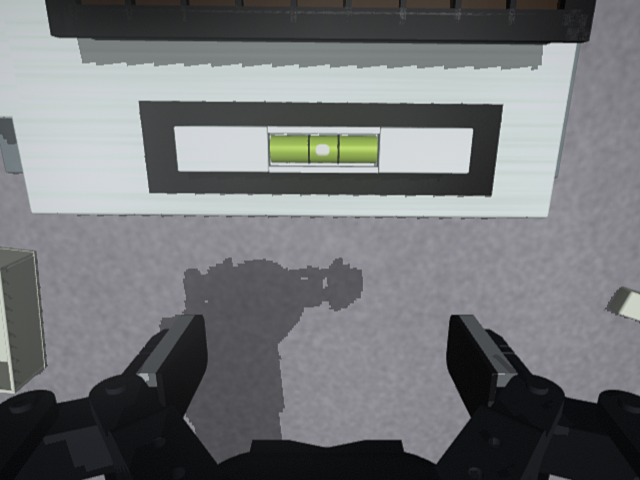

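Bubble ≈(322.5,150) sits between the lines at 309 and 339. The wing turn worked, so now I straddle the vial with open fingers and press.

Run:
```python
from h import *
c=robot.camera_info("wrist");im=robot.capture("wrist")
p=im[138:162,272:376].astype(int); print("green",p[:,:,1].mean(0).round().astype(int).tolist()); print("blue",p[:,:,0].mean(0).round().astype(int).tolist())
a,b=ray(c,(174.5,149),.096),ray(c,(472,150),.096);m=(a+b)/2;print(a,b,m,np.degrees(np.arctan2(*(a-b)[1::-1])),np.linalg.norm(a-b))
go((m[0],m[1],.095),86.07)
```

```text
green [173, 173, 173, 173, 173, 173, 173, 173, 173, 173, 173, 173, 173, 173, 173, 173, 173, 173, 173, 174, 174, 173, 173, 174, 174, 174, 174, 174, 174, 174, 174, 174, 174, 175, 176, 147, 63, 94, 179, 177, 174, 174, 174, 175, 178, 180, 182, 182, 182, 182, 182, 182, 182, 182, 182, 180, 178, 175, 174, 174, 174, 174, 175, 178, 173, 92, 67, 136, 179, 177, 175, 175, 175, 175, 175, 175, 175, 175, 175, 175, 175, 175, 175, 175, 175, 175, 175, 175, 175, 175, 175, 175, 175, 175, 175, 176, 176, 176, 176, 176, 176, 176, 176, 178]
blue [88, 88, 88, 88, 88, 88, 88, 88, 88, 88, 88, 88, 87, 87, 87, 87, 87, 87, 87, 87, 87, 87, 87, 87, 86, 86, 86, 86, 86, 86, 86, 86, 86, 86, 86, 77, 55, 63, 87, 86, 85, 85, 85, 97, 120, 132, 138, 140, 140, 139, 140, 140, 140, 139, 136, 130, 114, 90, 84, 85, 85, 85, 86, 86, 84, 61, 55, 74, 86, 86, 86, 85, 85, 85, 85, 86, 86, 85, 86, 86, 86, 86, 86, 86, 86, 86, 86, 86, 86, 86, 86, 86, 86, 86, 86, 87, 87, 87, 87, 87, 87, 87, 87, 88]
[0.473017   0.10986122 0.096     ] [ 0.46196704 -0.05065022  0.096     ] [0.46749202 0.0296055  0.096     ] 86.06184451812948 0.16089133832783498
off [58.6 -1.3 85.3] roll 0.003 q7 -1.83 pos [0.409  0.0322 0.1803] F [ 0.2  0.6 -0.5] t 15.88
```

Numerically the lines are at 36.2 and 65.8 and the bubble at 50.0, so it's 0.5 mm off. Approaching from above.

```bash
python3 -m crank '{"fingers":[-1,-1,-1,-1,-1,-1],"offset":[[58,-1,20],[58,-1,60],[58,-1,82],[58,-1,86],[58,-1,90],[58,-1,92]],"roll":[0,0,0,0,0,0]}';python3 -m crank '{"fingers":[-1,-1,-1],"offset":[[0,0,2],[0,0,4],[0,0,5]],"roll":[0,0,0]}'
```

```text
time: 16.62
position: [0.4676, 0.0293, 0.0891]
tool_rot: [-0.0, 0.999, -0.033, 0.001]
force: [0.5, 0.3, -0.3]
finger_gap: 0.0858
time: 17.0
position: [0.4669, 0.0293, 0.0833]
tool_rot: [0.0, 0.999, -0.033, 0.0]
force: [0.5, -0.2, -0.4]
finger_gap: 0.0852
```

```bash
python3 -m crank '{"fingers":[-1,-1,-1],"offset":[[0,0,1],[0,0,2],[0,0,2]],"roll":[0,0,0]}'
```

```text
time: 17.38
position: [0.4671, 0.0292, 0.0828]
tool_rot: [0.0, 0.999, -0.033, 0.0]
force: [-4.5, -0.9, 12.8]
finger_gap: 0.0851
```

```bash
python3 -m crank '{"fingers":[-1,-1,-1,-1,-1,-1,-1,-1,-1,-1],"offset":[[0,0,-0.3],[0,0,-0.3],[0,0,-0.3],[0,0,-0.3],[0,0,-0.3],[0,0,-0.3],[0,0,-0.3],[0,0,-0.3],[0,0,-0.3],[0,0,-0.3]],"roll":[0,0,0,0,0,0,0,0,0,0]}'
python3 - <<'E'
from h import *
cv2.imwrite("pics/wrist7.png",robot.capture("wrist"))
E
```

```text
time: 18.62
position: [0.467, 0.0293, 0.0828]
tool_rot: [0.0, 0.999, -0.033, 0.0]
force: [-3.0, -2.2, 10.7]
finger_gap: 0.0852
```

View pics/wrist7.png

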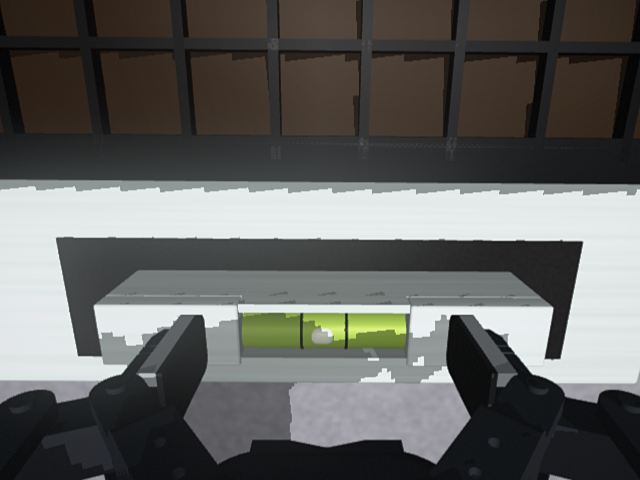

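Both fingertips bear on the flat ends of the level. The bubble at (321.5,337) sits between the lines at 302 and 347, about 1 mm off middle, with 10.7 N steady. Handing in.

```bash
python3 -c "
from rig import robot
print(robot.get_state()['force']); print(robot.hand_in())"
```

```text
[-3.61256774 -1.13665473 10.49974138]
the job is handed in; nothing more can be done
None
```

The job is handed in at about 18.7 s, with the gripper still pressing the level. The interface reports no verdict.

- **Tray:** I pressed it down until it went stiff at 18 N, with its top at z = 0.0966 m against a nominal 0.096 m. I did not look at it separately in a picture afterwards.
- **Level:** I set it lengthwise on the pad and let go. It measured within about 5 mm of the pad's centre and parallel to it.
- **Wing:** I turned it 1.3 rad clockwise and let go of it. The bubble was then 0.5 mm from the middle with the level untouched.
- **Final push:** The open fingers press the flat ends of the level on both sides of the vial, at 10.5 N vertical. The last picture shows the bubble about 1 mm from the middle, clear of both lines.

The force reading also has about 3.6 N sideways in it. The top and wrist cameras disagreed by about 4 mm on the level's position, so I used the wrist camera. I did not touch any bystander on purpose, but did not check their positions at the end.

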